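# Pin the extension frame of a glass rack

## Robot

A 6-joint arm with a two-finger parallel gripper is mounted at the origin on the work surface. World frame = base frame: x ahead of the robot, y to its left, z up, the work surface at z = 0. Lengths are in m, angles in degrees, forces in N, time in s.
With the tool pointing down it reaches from about 0.4 to 0.825 m from the base axis. Payload 7 kg.
Tool frame: the origin (TCP) lies midway between the tips of the shut fingers; the grasp point (between the pads) lies 19 mm behind it; z points along the fingers, y is the line along which they close (so a half turn about z gives the same grasp; the last joint's range is limited). The gripper opens to 88 mm and grips with 3 to 60 N. Pads are 19 mm wide; open, the fingers measure 130 mm over their backs; the gripper's body (78 mm by 193 mm) begins 47 mm behind the grasp point.
Start: joints at [90.762, 20.546, 0.682, 0, -70.136, -16.507], TCP at [0.183, 0.65, 0.197] pointing down, gripper open.
Joint ranges: [-176.03, 176.03], [-82.01, 121.73], [-58.28, 71.71], [-173.87, 95.51], [-174.79, -0.11], [-173.66, 173.66]. Speed limits (degrees/s): [136.94, 136.94, 172.46, 180, 180, 180].

## Interface

Orientations are given as a 3x3 rotation matrix whose columns are the frame's x, y, z axes.
In Python, from rig import robot gives the robot as it stands. Calls block until the motion is done:
- robot.goto(position, orientation): joint-space move of the TCP to a pose.
- robot.servo_line(position, ori=None, speed=0.15): straight line of the TCP; ori=None keeps the orientation; speed is the mean speed in m/s.
- robot.movej(angles): joint-space move.
- robot.move_gripper(opening): opening from 0.0 (shut) to 1.0 (fully open); the grip force is fixed at half the most; returns when the fingers have stopped.
- robot.dwell(seconds).
- robot.ik(position, orientation): joint angles nearest the present ones, or None.
- robot.grab_frame(name): name is "side" or "top" or "wrist"; returns (picture, depth): 400x640x3 uint8, red, green, blue; 400x640 float32, m along the optical axis (not along the pixel's ray), 0 where there is no reading.
- robot.camera_info(name): a dict with "vfov" (degrees; the focal length in pixels is half the picture's height over the tangent of half this angle, whatever the lens; pixels are square), "cx", "cy" (the principal point, pixels), "view" (4x4, takes a point from world to camera coordinates); the wrist camera has in their place "T_tool_cam" (4x4, takes a point from camera to tool coordinates, whose origin is the TCP and whose axes are the flange's). Camera axes: x right, y down, z forward; pixel columns grow to the right and rows downward; lengths in m; the calibration is good to about 2 mm. A picture is of the moment at which its call begins: read the wrist's pose just before it. camera_info takes no time and is no camera call.
A pose or a line that the arm cannot do raises robot.Unreachable and nothing moves.
- robot.job_done(): hands the job in; it is judged then, once.
Readings, each from a call of its own:
- robot.read_t(): time.
- robot.read_qpos(): joint angles.
- robot.read_qvel(): joint speeds.
- robot.read_effort(): joint torques, N m.
- robot.read_position(): TCP position.
- robot.read_tcp_rot(): TCP orientation.
- robot.read_force(): force on the tool from outside, world axes, zero at the start.
- robot.read_ft_torque(): the same for the moment, N m.
- robot.read_grip_width(): opening from 0.0 (shut) to 1.0 (fully open).
- robot.read_finger_force(): force on a finger pad.
Only numpy, scipy, OpenCV 4.12 (cv2) and the standard library are available. Lean on these libraries where they do the work, as an engineer would, in place of code of your own. Each camera call takes 0.05 s, during which the arm holds its last target. There are 200 camera calls.

## Task

The extension frame on this glass rack is pinned at one corner only, and the hole at its open corner is out of line with the hole in the base underneath. Lift the tapered pin with the orange grip out of its caddy and drive it down through both holes so that it draws frame and base into line: keep hold of it and let it follow the holes sideways, never forcing it, until its collar is fully home on the frame, then let go. Leave the bottle and the tumblers where they stand.

Things in the scene. Friction and masses are not known exactly. Their poses are not given: they have to be found in the camera images.
- pin_grip (a point): Point on the axis of the loose tapered pin, half-way up its orange grip: the place to grasp it. The grip is round, 24 mm across, 37 mm tall (19 mm below this point to 18 mm above), with thin black rings. The pin starts upright in the caddy, its collar resting on the caddy's top. About 90 g. z points up the pin.
- pin_seat (a point): Point on the pin's axis at the underside of its orange collar (34 mm across, 5 mm thick), 24 mm below pin_grip and 95 mm above the tip. z points up the pin. The collar is home when it lies on the frame's top face at frame_hole; its landing there is hard.
- pin_tip (a point): The pin's rounded tip, 4 mm across, on its axis, 119 mm below pin_grip. From here the bare aluminium shank tapers out over 45 mm to 20.6 mm across, and stays so for the 50 mm up to the collar. z points up the pin.
- frame_hole (a point): Centre of the mouth of the upright 22 mm hole at the frame's open corner, on its top face, 140 mm above the table. The hole goes through the frame's 40 mm tall, 40 x 40 mm post. Under it starts the base's 22 mm hole, 100 mm deep, place not measured: 4 to 8 mm out of line, not always the same way, but a tip coming down the middle of the frame's hole enters it. x, y along the rack's sides, z up.
- frame_mid (a point): Centre of the top of the light grey extension frame (250 x 500 x 40 mm, green dividers) on the base (100 mm high); x across, y along. frame_hole lies 105 mm to -x, 230 mm to +y. Pushed sideways with some 5 N the frame slides on the base, up to 10 mm at the hole, and stays; the base stands fast. A pin held stiffly wedges; one that yields to the side force centres itself, rubbing with up to 12 N.
- caddy: Dark grey block with a green band, 110 x 56 mm (foot 126 x 72 mm) and 100 mm high, that stands fast. Origin: centre of its underside, z up, x along its length. Two upright 22 mm sockets in its top, 30 mm either way along x; the pin stands in the one at -x, 95 mm deep, the other is empty.
- beer_bottle_mid (a point): Brown glass bottle with a black cap, 60 mm across and 230 mm tall, loose; this point is on its axis, half-way up. Leave it alone.
- tumbler_far_mid (a point): Clear glass tumbler, 72 mm across the rim and 95 mm tall, loose, on the far side of the caddy from the rack; this point is on its axis, half-way up. Leave it alone.
- tumbler_near_mid (a point): Amber glass tumbler, 68 mm across the rim and 85 mm tall, loose, between the robot and the rack; this point is on its axis, half-way up. Leave it alone.

How it is judged:
By the outcome, as a careful person would: the job done as asked, in the order asked, and still so for the second after the job is handed in, with the robot touching nothing.
It also fails if it takes over 54 s, if anything falls off the work surface, if the arm or the gripper's body presses on something with over 40 N, if the wrist force passes 120 N, or if a joint passes its speed limit or range.

## Working session

There is one attempt and no reset: what is moved stays moved. The work goes in short steps, each a Python script; the robot and the scene stay as the last script left them, time stands still between calls to the robot, and variables do not carry over. Pictures are saved under pics/ and viewed, at most 10 in all, crops included, and the job is handed in when it is done.

```bash
ls; mkdir -p pics; python3 - <<'E'
from rig import robot
import cv2,numpy as np
for n in ["side","top"]:
    p,d=robot.grab_frame(n); cv2.imwrite(f"pics/{n}0.png",p[:,:,::-1]); np.savez(f"{n}0.npz",p=p,d=d)
    print(n,robot.camera_info(n))
print(robot.camera_info("wrist")); print(robot.read_tcp_rot(),robot.read_t())
E
```

```text
pics
side {'vfov': 49.26812268758959, 'cx': 318.7261332961298, 'cy': 203.29263462639128, 'view': array([[-0.9176182 , -0.39744991, -0.00322694,  0.55079467],
       [-0.29624896,  0.68933659, -0.66109879,  0.14578991],
       [ 0.2649781 , -0.6056803 , -0.75029193,  0.99292358],
       [ 0.        ,  0.        ,  0.        ,  1.        ]])}
top {'vfov': 44.06064640923642, 'cx': 325.06612454034195, 'cy': 193.82522743518638, 'view': array([[-0.0215112 , -0.99919118, -0.03397428,  0.17905545],
       [-0.98516933,  0.026971  , -0.16945191,  0.55922922],
       [ 0.17023117,  0.0298253 , -0.98495269,  1.01469706],
       [ 0.        ,  0.        ,  0.        ,  1.        ]])}
{'vfov': 67.78175549868885, 'cx': 321.6139644377468, 'cy': 200.89385692627164, 'T_tool_cam': array([[ 1.99660459e-04, -9.53152518e-01, -3.02490062e-01,
         8.26915701e-02],
       [ 9.99999959e-01,  2.52077205e-04, -1.34244317e-04,
        -7.59771198e-05],
       [ 2.04206158e-04, -3.02490023e-01,  9.53152529e-01,
        -1.88334189e-01],
       [ 0.00000000e+00,  0.00000000e+00,  0.00000000e+00,
         1.00000000e+00]])}
[[ 9.62449094e-01 -2.71462110e-01 -2.52950053e-04]
 [-2.71462177e-01 -9.62447922e-01 -1.51153395e-03]
 [ 1.66872943e-04  1.52344085e-03 -9.99998826e-01]] 0.1
```

View pics/top0.png

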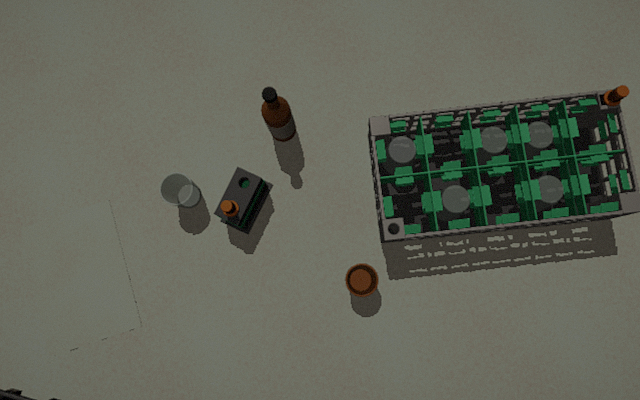

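View pics/side0.png

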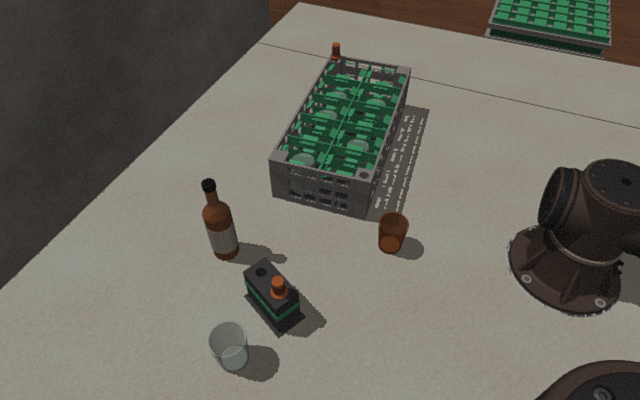

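The top view shows the pin grip near (229,207), the empty socket at (244,183), the frame hole at (394,228), the bottle at (275,115) and the tumblers at (180,190) and (362,280). The side view shows the grip at (279,287) and the hole at (363,175).

```bash
cat > h.py <<'E'
import cv2,numpy as np
from rig import robot
def ray(n,uv,pose=None):
    c=robot.camera_info(n); f=200/np.tan(np.radians(c["vfov"]/2))
    d=np.array([(uv[0]-c["cx"])/f,(uv[1]-c["cy"])/f,1])
    if n=="wrist":
        T=np.eye(4);T[:3,:3]=pose[1];T[:3,3]=pose[0];T=T@c["T_tool_cam"]
    else: T=np.linalg.inv(c["view"])
    return T[:3,3],T[:3,:3]@d
def onz(n,uv,z,pose=None):
    o,d=ray(n,uv,pose); return o+d*(z-o[2])/d[2]
def orange(p):
    h=cv2.cvtColor(p,cv2.COLOR_RGB2HSV); return cv2.inRange(h,(3,170,90),(16,255,255))
def blobs(m,amin):
    n,l,s,c=cv2.connectedComponentsWithStats(m); return [(c[i].round(1),s[i]) for i in range(1,n) if s[i][4]>=amin]
def down(ang): # tool x axis at angle (deg) in world, pointing down
    a=np.radians(ang);c,s=np.cos(a),np.sin(a)
    return np.array([[c,s,0],[s,-c,0],[0,0,-1.]])
def wrist(name):
    pose=(robot.read_position(),robot.read_tcp_rot()); p,d=robot.grab_frame("wrist")
    cv2.imwrite(f"pics/{name}.png",p[:,:,::-1]); np.savez(name+".npz",p=p,d=d,P=pose[0],R=pose[1]); return p,d,pose
E
python3 - <<'E'
from h import *
for n in ["top","side"]:
    p=np.load(n+"0.npz")["p"]; print(n,blobs(orange(p),15))
for n,uv,z in [("top",(229,207),.124),("side",(279,287),.124),("top",(244,183),.1),("top",(394,228),.14),("side",(363,175),.14),("top",(380,125),.14),("top",(616,96),.16),("top",(269,94),.23),("top",(181,190),.095),("top",(361,278),.085),("side",(209,186),.23),("side",(228,335),.095)]:
    print(n,uv,onz(n,uv,z).round(3))
E
```

```text
top [(array([622.6,  90.5]), array([617,  86,  12,  10,  96], dtype=int32)), (array([606.4,  95.8]), array([604,  90,   8,  13,  34], dtype=int32)), (array([226. , 205.3]), array([221, 200,  11,  11,  95], dtype=int32)), (array([235.6, 204.9]), array([232, 201,   7,   9,  21], dtype=int32))]
side [(array([335.4,  44.4]), array([333,  43,   6,   4,  19], dtype=int32)), (array([333.7,  56.9]), array([331,  55,   7,   4,  15], dtype=int32)), (array([277.4, 281. ]), array([272, 276,  12,  11,  98], dtype=int32)), (array([275.5, 295.2]), array([271, 289,  13,  10,  44], dtype=int32))]
top (229, 207) [0.529 0.357 0.124]
side (279, 287) [0.525 0.361 0.124]
top (244, 183) [0.582 0.332 0.1  ]
top (394, 228) [0.477 0.03  0.14 ]
side (363, 175) [0.475 0.034 0.14 ]
top (380, 125) [0.686 0.049 0.14 ]
top (616, 96) [ 0.723 -0.412  0.16 ]
top (269, 94) [0.724 0.26  0.23 ]
top (181, 190) [0.572 0.465 0.095]
top (361, 278) [0.383 0.095 0.085]
side (209, 186) [0.716 0.268 0.23 ]
side (228, 335) [0.574 0.472 0.095]
```

```bash
python3 - <<'E'
from h import *
R=down(0)
robot.goto([.527,.359,.26],R); print(robot.read_t(),robot.read_position(),robot.read_qpos())
p,d,pose=wrist("w1")
for c,s in blobs(orange(p),60): print(c,s,onz("wrist",c,.124,pose).round(4),onz("wrist",c,.142,pose).round(4))
E
```

```text
1.7667 [0.52654385 0.35964262 0.25973027] [ 5.18341828e+01  1.52576096e+01  1.31582398e+00 -7.96932361e-03
 -7.60751577e+01  3.82040440e+01]
[321.5 180. ] [308 164  28  32 583] [0.5309 0.3598 0.124 ] [0.5352 0.3598 0.142 ]
[483.4 244.9] [472 242  23   6 108] [0.4512 0.1657 0.124 ] [0.46   0.1765 0.142 ]
```

View pics/w1.png

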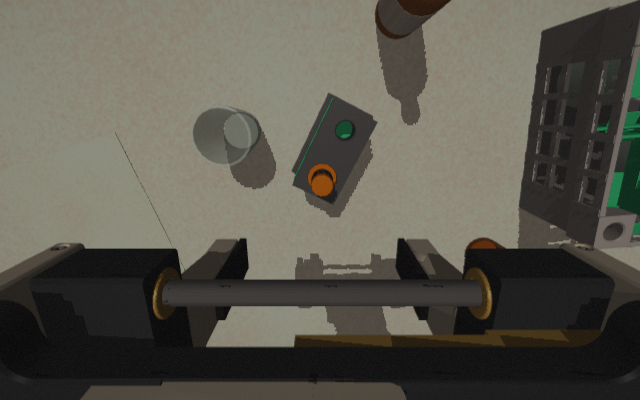

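The wrist view shows the grip's top at about (321,184), its collar at (322,178), and the frame hole at (616,231).

```bash
python3 - <<'E'
from h import *
z=np.load("w1.npz"); pose=(z["P"],z["R"])
a=onz("wrist",(321.5,184.5),.142,pose); b=onz("wrist",(321.5,177.5),.105,pose); h=onz("wrist",(616,231),.14,pose)
print(a,b,h)
g=(a+b)/2; R=down(0)
robot.servo_line([g[0],g[1],.112],R,speed=.12)
print(robot.read_position(),robot.read_force())
robot.move_gripper(0.0)
print(robot.read_grip_width()*88,robot.read_finger_force(),robot.read_force(),robot.read_t())
p,d,pose=wrist("w2")
E
```

```text
[0.5303253  0.35976152 0.142     ] [0.52929173 0.35977739 0.105     ] [0.47631676 0.02945154 0.14      ]
[0.53022044 0.36016503 0.11288332] [ 0.00665003  0.31156021 -0.61126753]
0.14219269245102434 2.6902113416144857 [0.41682518 0.16884334 5.0684757 ] 4.6333
```

View pics/w2.png

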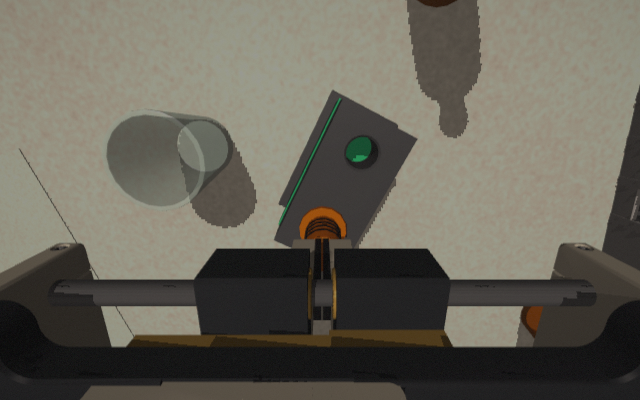

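```bash
python3 - <<'E'
from h import *
z=np.load("w2.npz"); p=z["p"][190:340,220:430]; cv2.imwrite("pics/w2c.png",cv2.convertScaleAbs(cv2.resize(p[:,:,::-1],None,fx=3.7,fy=3.7,interpolation=cv2.INTER_CUBIC),alpha=1.6))
print(robot.read_grip_width(),robot.read_finger_force(),robot.read_force(),robot.read_position(),z["P"])
d=z["d"]; c=robot.camera_info("wrist"); f=200/np.tan(np.radians(c["vfov"]/2))
for v in (210,222,230,236,242,250,260,280,300):
  for u in (306,322,340):
    o,r=ray("wrist",(u,v),(z["P"],z["R"])); print(v,u,(o+r*d[v,u]).round(3))
E
```

```text
0.003488339251606191 2.688715708809468 [-0.77878234 -0.61975044  5.84537717] [0.53028371 0.36007216 0.1126533 ] [0.53025854 0.36009093 0.11264905]
210 306 [0.543 0.371 0.101]
210 322 [0.544 0.36  0.106]
210 340 [0.543 0.347 0.102]
222 306 [0.535 0.371 0.106]
222 322 [0.542 0.36  0.121]
222 340 [0.535 0.347 0.104]
230 306 [0.535 0.37  0.12 ]
230 322 [0.541 0.36  0.133]
230 340 [0.529 0.347 0.105]
236 306 [0.536 0.37  0.131]
236 322 [0.541 0.36  0.141]
236 340 [0.534 0.348 0.126]
242 306 [0.542 0.369 0.152]
242 322 [0.537 0.36  0.142]
242 340 [0.542 0.35  0.153]
250 306 [0.569 0.365 0.216]
250 322 [0.532 0.36  0.142]
250 340 [0.569 0.354 0.216]
260 306 [0.569 0.365 0.222]
260 322 [0.613 0.36  0.301]
260 340 [0.569 0.355 0.222]
280 306 [0.569 0.364 0.232]
280 322 [0.563 0.36  0.223]
280 340 [0.569 0.355 0.232]
300 306 [0.563 0.364 0.232]
300 322 [0.559 0.36  0.227]
300 340 [0.562 0.355 0.232]
```

View pics/w2c.png

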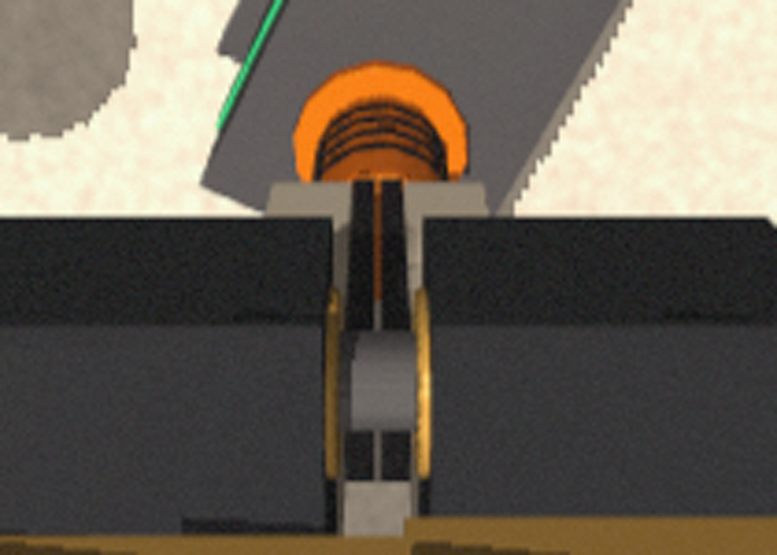

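The crop shows the fingers shut above the grip's top. The pads' lower edge is at row 240 and the orange grip passes beneath them, so the real fingertips sit higher than the reported TCP. I'll open the gripper and measure where the tips are from depth.

```bash
cat >> h.py <<'E'
def cloud(d,pose,n="wrist"):
    c=robot.camera_info(n); f=200/np.tan(np.radians(c["vfov"]/2)); v,u=np.mgrid[:400,:640]
    P=np.stack([(u-c["cx"])/f*d,(v-c["cy"])/f*d,d],-1); T=c["T_tool_cam"]
    return P@T[:3,:3].T+T[:3,3]   # tool coords
E
python3 - <<'E'
from h import *
z=np.load("w2.npz"); t=cloud(z["d"],0)
m=(abs(t[...,1])<.03)&(abs(t[...,0])<.03)&(z["d"]>0)&(t[...,2]<-.03); print("shut tips tool z max",np.sort(t[m][:,2])[-300::60], np.median(t[m][np.argsort(t[m][:,2])[-200:]],0))
robot.move_gripper(1.0); print(robot.read_grip_width(),robot.read_force(),robot.read_t())
p,d,pose=wrist("w3"); t=cloud(d,0)
m=(abs(t[...,1])>.035)&(abs(t[...,1])<.07)&(abs(t[...,0])<.03)&(d>0)&(t[...,2]<-.0)
h,e=np.histogram(t[m][:,2],bins=np.arange(-.09,.002,.005)); print(list(zip(e.round(3),h)))
s,ds=robot.grab_frame("side"); cv2.imwrite("pics/s3.png",cv2.resize(s[190:340,180:380,::-1],None,fx=3.8,fy=3.8))
print(blobs(orange(p),60))
E
```

```text
shut tips tool z max [-0.04009776 -0.03890812 -0.0375223  -0.03602075 -0.03432458] [ 0.01125488  0.00024393 -0.03564868]
0.9988949012176767 [ 0.20478844  0.00526055 -0.18925424] 6.125
[(np.float64(-0.09), np.int64(368)), (np.float64(-0.085), np.int64(280)), (np.float64(-0.08), np.int64(470)), (np.float64(-0.075), np.int64(562)), (np.float64(-0.07), np.int64(560)), (np.float64(-0.065), np.int64(478)), (np.float64(-0.06), np.int64(399)), (np.float64(-0.055), np.int64(516)), (np.float64(-0.05), np.int64(449)), (np.float64(-0.045), np.int64(429)), (np.float64(-0.04), np.int64(383)), (np.float64(-0.035), np.int64(184)), (np.float64(-0.03), np.int64(8)), (np.float64(-0.025), np.int64(0)), (np.float64(-0.02), np.int64(0)), (np.float64(-0.015), np.int64(0)), (np.float64(-0.01), np.int64(0)), (np.float64(-0.005), np.int64(0))]
[(array([322.6, 219.1]), array([300, 206,  47,  35, 611], dtype=int32)), (array([322.7, 251.1]), array([ 304,  231,   39,   40, 1198], dtype=int32))]
```

View pics/s3.png

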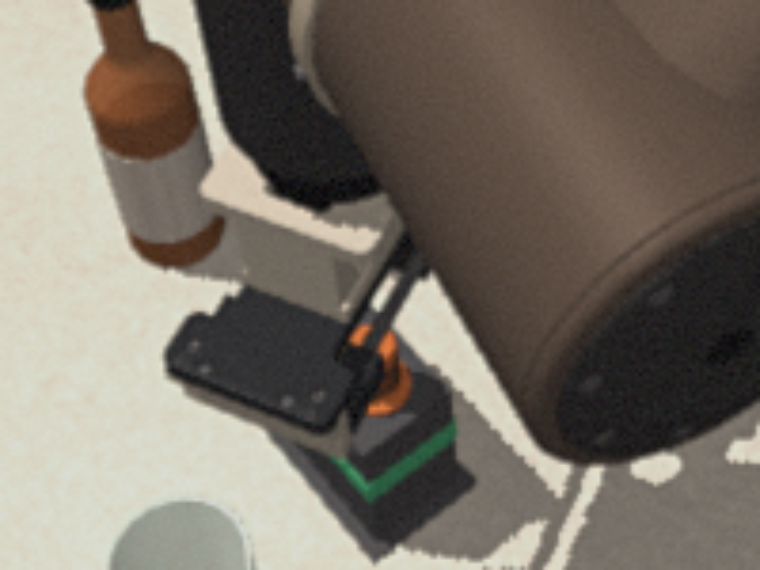

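The side crop shows the jaws open around the grip at about (375,370) in the crop. Depth puts the fingertips 32 mm short of the reported TCP, so I descend that much further while watching the force.

```bash
python3 - <<'E'
from h import *
x,y=.5295,.360
for zz in (.102,.092,.086,.081):
    robot.servo_line([x,y,zz],speed=.05); F=np.array(robot.read_force()); print(zz,F.round(2))
    if abs(F).max()>5: break
else:
    robot.move_gripper(0.0)
    print(robot.read_grip_width()*88,robot.read_finger_force(),robot.read_force(),robot.read_position(),robot.read_t())
E
```

```text
0.102 [-0.13 -0.1  -0.78]
0.092 [-0.85 -0.07  0.75]
0.086 [-0.8   0.83 -0.17]
0.081 [-0.09 -1.25  0.43]
23.65982102997899 30.00001162290573 [0.50464571 0.20170297 0.67016889] [0.52946048 0.35990003 0.08097093] 8.4667
```

```bash
python3 - <<'E'
from h import *
robot.servo_line([.5295,.360,.262],speed=.12); print(robot.read_force(),robot.read_grip_width()*88)
robot.servo_line([.4765,.030,.262],speed=.2); print(robot.read_position(),robot.read_force(),robot.read_t(),robot.read_qpos())
p,d,pose=wrist("w4"); cv2.imwrite("pics/w4c.png",cv2.resize(p[130:280,240:400,::-1],None,fx=3.7,fy=3.7,interpolation=cv2.INTER_CUBIC))
E
```

```text
[ 0.06119162  0.0679013  -0.59599464] 23.153043046886506
[0.47664473 0.03055158 0.26187015] [-0.4308684  -0.31734114 -0.57940411] 11.95 [ 2.73412249e+01 -6.92913903e-01 -1.70724952e+01 -3.07286115e-03
 -7.36312398e+01  6.26952325e+01]
```

View pics/w4c.png

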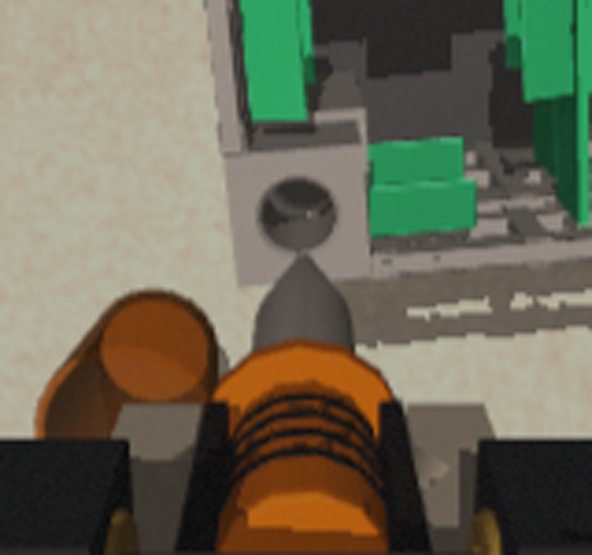

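The crop shows the hole at (299,213), which is full-image (320.8,187.6), and the tip at (304,254), which is full-image (322.2,198.6). The near tumbler is left of the post, clear of the fingers.

```bash
python3 - <<'E'
from h import *
z=np.load("w4.npz"); pose=(z["P"],z["R"])
h=onz("wrist",(320.8,187.6),.14,pose); t=onz("wrist",(322.2,198.9),pose[0][2]-.076,pose)
print(h,t,pose[0]); t[0]-=.001
c=pose[0][:2]+h[:2]-t[:2]; print("target",c)
if np.abs(c-pose[0][:2]).max()<.008:
    robot.servo_line([*c,.262],speed=.1)
    for zz in (.222,.200,.182):
        robot.servo_line([*c,zz],speed=.08); F=np.array(robot.read_force()); print(zz,F.round(2),robot.read_t())
        if abs(F).max()>5: break
    p,d,pose=wrist("w5"); cv2.imwrite("pics/w5c.png",cv2.resize(p[130:280,240:400,::-1],None,fx=3.7,fy=3.7,interpolation=cv2.INTER_CUBIC))
E
```

```text
[0.47592379 0.0314369  0.14      ] [0.47740025 0.03000731 0.18587015] [0.47664473 0.03055158 0.26187015]
target [0.47616827 0.03198117]
0.222 [-0.94  0.29 -0.59] 12.9
0.2 [-0.22  1.01 -0.11] 13.325
0.182 [ 0.46 -0.4  -0.43] 13.7
```

View pics/w5c.png

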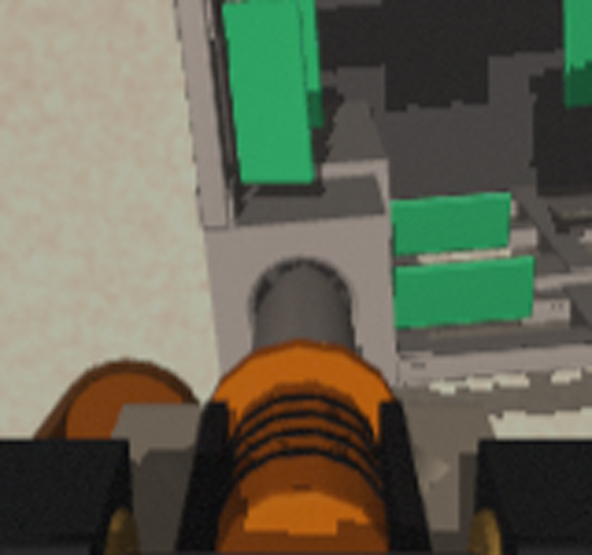

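The pin is in the frame hole, centred at crop (300,300), with no contact force. Next is the compliant descent.

```bash
cat > ins.py <<'E'
from h import *
def go(zstop,step=.0015,tmax=12,flat=5,fz=10,fhome=22,speed=.03,k=6e-5):
    t0=robot.read_t(); c=np.array(robot.read_position()); c0=c[:2].copy(); n=0
    while robot.read_t()-t0<tmax:
        F=np.array(robot.read_force()); L=np.linalg.norm(F[:2]); Fz=F[2]+.6
        if n%4==0: print(round(robot.read_t(),2),"z",c[2].round(4),"act",np.round(robot.read_position()[2],4),"dxy mm",((c[:2]-c0)*1e3).round(2),"F",F.round(1))
        n+=1
        if L>40 or Fz>45: print("stop",F); return "force"
        if c[2]<=zstop: return "z"
        if c[2]<.126 and Fz>fhome and L<flat: return "home"
        d=F[:2]*k if L>1 else np.zeros(2)
        d*=min(1,.0008/max(np.linalg.norm(d),1e-9))
        c[:2]+=d
        if L<flat and (Fz<fz or c[2]<.126): c[2]-=step*(1 if Fz<4 else .5)
        robot.servo_line(c.tolist(),speed=speed)
    return "time"
E
python3 - <<'E'
from ins import *
print(go(.128)); print(robot.read_position(),robot.read_force(),robot.read_t(),robot.read_grip_width()*88)
E
```

```text
13.75 z 0.1823 act 0.1823 dxy mm [0. 0.] F [-0.3 -0.3 -1.3]
14.75 z 0.1763 act 0.1762 dxy mm [0. 0.] F [ 0.1  0.4 -0.8]
15.75 z 0.1703 act 0.1702 dxy mm [ 0.05 -0.03] F [-0.3 -0.7 -1.2]
16.75 z 0.1643 act 0.1642 dxy mm [ 0.05 -0.03] F [-0.8  0.  -1.4]
17.75 z 0.1583 act 0.1582 dxy mm [-0.08 -0.04] F [-0.2 -0.1 -1.1]
18.75 z 0.1523 act 0.1522 dxy mm [-0.15  0.01] F [ 0.2  0.2 -1.4]
19.75 z 0.1463 act 0.1462 dxy mm [-0.15  0.01] F [-0.4 -1.2 -1.5]
20.75 z 0.1418 act 0.1427 dxy mm [-0.43 -0.12] F [-2.2 -0.   6.8]
21.75 z 0.1396 act 0.1408 dxy mm [-0.85 -0.23] F [-1.5 -1.4  9.3]
22.75 z 0.1388 act 0.1401 dxy mm [-1.17 -0.56] F [-0.5 -0.8  9.7]
23.75 z 0.1373 act 0.1388 dxy mm [-1.37 -0.74] F [-0.7 -0.8 10.1]
24.75 z 0.1366 act 0.1382 dxy mm [-1.53 -0.91] F [ 0.3  0.1 10.2]
time
[0.47664298 0.03125759 0.13815154] [ 0.02821694 -0.76076368 10.17891318] 25.75 23.66263880432423
```

```bash
sed -i 's/"F",F.round(1))/np.round(np.array(robot.read_position()[:2])*1e3,1),"F",F.round(1),np.round(robot.read_ft_torque(),2))/; s/if n%4==0/if n%2==0/' ins.py; python3 - <<'E'
from ins import *
print(go(.128,fz=17,tmax=3,step=.002)); print(robot.read_position(),robot.read_force(),robot.read_t())
E
```

```text
25.75 z 0.1382 act 0.1382 dxy mm [0. 0.] [476.6  31.3] F [ 0.  -0.8 10.2] [-0.4   0.06  0.05]
26.25 z 0.1362 act 0.1372 dxy mm [-0.23 -0.02] [477.3  31.3] F [-2.  -1.2  9. ] [-0.48  0.64 -0.06]
26.75 z 0.1342 act 0.1354 dxy mm [-0.44 -0.22] [477.4  31.1] F [-2.1 -2.1 10.3] [-0.64  0.41 -0.07]
27.25 z 0.1322 act 0.1336 dxy mm [-0.58 -0.45] [477.6  30.8] F [-0.4 -1.9 10. ] [-0.82  0.26 -0.03]
27.75 z 0.1302 act 0.1318 dxy mm [-0.65 -0.67] [477.8  30.6] F [ 0.2 -2.5 10.7] [-0.96  0.07 -0.03]
28.25 z 0.1282 act 0.1295 dxy mm [-0.6  -0.88] [477.8  30.3] F [-0.2 -2.7  8.4] [-1.14 -0.27  0.01]
z
[0.47778919 0.03024802 0.12851026] [ 0.98836063 -2.25614179  8.74276291] 28.5
```

```bash
python3 - <<'E'
from ins import *
print(go(.112,fz=17,tmax=6,step=.0016,fhome=24)); print(robot.read_position(),robot.read_force(),robot.read_t())
p,d,pose=wrist("w6"); s,ds=robot.grab_frame("side")
a=cv2.resize(p[130:280,240:400,::-1],(560,525)); b=cv2.resize(s[140:200,330:390,::-1],(240,240)); o=np.zeros((525,800,3),np.uint8); o[:,:560]=a; o[:240,560:]=b
cv2.imwrite("pics/w6c.png",o)
E
```

```text
28.5 z 0.1285 act 0.1285 dxy mm [0. 0.] [477.8  30.2] F [ 1.  -2.3  8.7] [-1.04 -0.33 -0.02]
29.0 z 0.1269 act 0.1275 dxy mm [-0.05 -0.16] [478.4  30.1] F [-0.9 -1.3  5.1] [-0.46  0.32 -0.01]
29.5 z 0.1253 act 0.1261 dxy mm [-0.18 -0.28] [478.4  30.1] F [-1.4 -1.6  6.7] [-0.3   0.43  0.05]
30.0 z 0.1237 act 0.1245 dxy mm [-0.35 -0.39] [478.3  30. ] F [-0.4 -0.3  5.7] [-0.29  0.35  0.04]
30.5 z 0.1221 act 0.123 dxy mm [-0.43 -0.4 ] [478.4  30. ] F [-0.  -0.5  7.5] [-0.29  0.26 -0.01]
31.0 z 0.1205 act 0.1214 dxy mm [-0.43 -0.4 ] [478.4  30. ] F [-0.9 -0.9  7. ] [-0.36  0.26 -0.02]
31.5 z 0.1189 act 0.1207 dxy mm [-0.53 -0.53] [478.8  30. ] F [-3.1 -0.1 15. ] [-0.19  1.24 -0.02]
32.0 z 0.1173 act 0.1206 dxy mm [-0.98 -0.54] [479.3  30.2] F [-5.6 -0.3 26. ] [-0.01  2.34 -0.06]
home
[0.47922905 0.03016238 0.12057302] [-4.86707645 -1.12710426 25.13720152] 32.25
```

View pics/w6c.png

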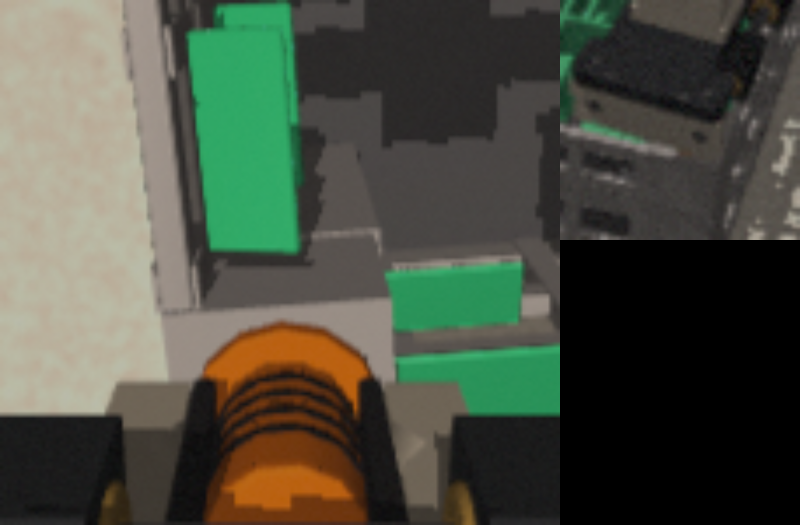

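The crop shows the collar lying flat on the post at (285,345), with a hard stop at the predicted height. I'll unload, release, retreat and check.

```bash
python3 - <<'E'
from h import *
c=np.array(robot.read_position()); robot.servo_line((c-[0,0,.0006]).tolist(),speed=.03)
for _ in range(3):
    F=np.array(robot.read_force()); c[:2]+=F[:2]*6e-5; robot.servo_line((c-[0,0,.0006]).tolist(),speed=.03)
print(robot.read_force(),robot.read_ft_torque())
robot.move_gripper(1.0); print(robot.read_force(),robot.read_grip_width())
c=np.array(robot.read_position()); robot.servo_line([c[0],c[1],.26],speed=.12); print(robot.read_t())
p,d,pose=wrist("w7"); t=cloud(d,0); W=t@np.array(pose[1]).T+pose[0]
m=orange(p)>0; q=W[m]; q=q[(abs(q[:,0]-.478)<.03)&(abs(q[:,1]-.03)<.03)]
print("grip top z",np.percentile(q[:,2],[2,10,90,98]).round(4), "collar pts",np.median(q[q[:,2]<.155],0))
cv2.imwrite("pics/w7c.png",cv2.resize(p[60:280,140:460,::-1],None,fx=2.4,fy=2.4))
E
```

```text
[-3.47291157 -0.24388896  9.8861821 ] [-0.42712836  0.98571824 -0.0478276 ]
[-0.517341   -0.42336031 -0.3067092 ] 1.002730918040157
35.8583
grip top z [0.1444 0.1451 0.183  0.1835] collar pts [0.48850108 0.02961591 0.14545549]
```

View pics/w7c.png

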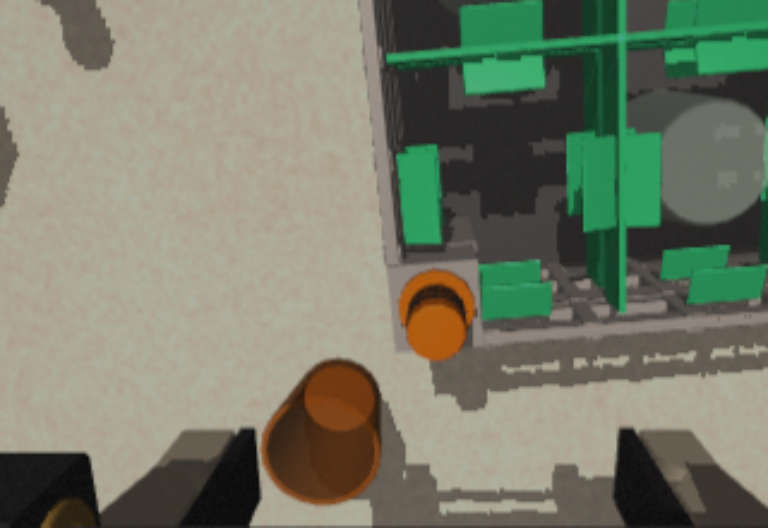

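The pin is seated on the post, centred at crop (437,305). The collar top measures z = 0.145 and the grip top 0.183, against 0.145 and 0.182 expected when home. The tumbler is still standing.

```bash
python3 -c "
from rig import robot
print(robot.job_done())"
```

```text
the job is handed in; nothing more can be done
None
```

I drove the pin down through both holes until its collar was fully home on the frame, let go and backed off, and handed the job in at about 36 s; the bottle and tumblers were never touched.

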